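# Take up an ear mould in self-closing tweezers

### The arm

A 6-joint arm with a two-finger parallel gripper is mounted at the origin on the work surface. World frame = base frame: x ahead of the robot, y to its left, z up, the work surface at z = 0. Lengths are in m, angles in rad, forces in N, time in s.
With the tool pointing down it reaches from about 0.375 to 0.9 m from the base axis. Payload 3.1 kg.
Tool frame: the origin (TCP) lies midway between the tips of the shut fingers; the grasp point (between the pads) lies 19 mm behind it (pinch_z is the distance from the TCP to the grasp point, in m); z points along the fingers, y is the line along which they close (so a half turn about z gives the same grasp; the last joint's range is limited). The gripper opens to 85 mm and grips with 20 to 120 N. Pads are 22 mm wide; open, the fingers measure 114 mm over their backs; the gripper's body (76 mm by 85 mm) begins 54 mm behind the grasp point. The pads swing forward as they close: fully open they stand 13 mm farther back than shut.
Start: joints at [0.948, 0.527, 1.433, -0, 1.181, -0.178], TCP at [0.269, 0.564, 0.231] pointing down, gripper open.
Joint ranges: [-3.08, 3.08], [-0.75, 2.2], [0.22, 2.44], [-1.43, 4.57], [0, 2.65], [-2.85, 2.85]. Speed limits (rad/s): [2.79, 2.79, 3.14, 3.14, 3.14, 3.14].

### API

Orientations are given as a unit quaternion [x, y, z, w].
In Python, from station import sense, snapshot, camera_params, sign_off, pinch_z gives the robot as it stands. The module is installed in compiled form; this text tells all that it offers.
- The arm moves only by the shell command python3 -m handwheel 'ROWS' [FORCE]. ROWS is JSON, a list that holds one entry, the list of rows, each a list of 7 numbers: the turn, a rotation vector about the tool's x, y, z in degrees, then the shift along the tool's x, y, z in m, then the opening, from 0 (shut) to 1 (fully open). A call has 1 to 20 rows; each row shifts and turns the commanded pose from where the row before left it, along the tool's axes as they then stand; what a row does not reach is not made up. A row lasts 1/8 s, in which the tool goes at most 62.5 mm and 10.7 degrees, less where a joint would pass 70% of its speed; a pose out of reach is approached as far as the arm can. A call with a gripper value outside its range is refused whole. The fingers move at their own pace and stop on an object; FORCE is the grip in N (left out, the last holds). Time passes only in rows, so rows that do not move let the fingers close. It gives the time, the measured TCP pose, the force, the opening and the grip force at its end, in the units of the state.
- sense(): the state, without advancing time (a new reading comes with each control period).
- snapshot(name): name is "side" or "top"; returns the picture (420x560x3 uint8, red, green, blue); there is no depth.
- camera_params(name): a dict with "fx", "fy", "cx", "cy" (pixels), "world_to_cam" (4x4, takes a point from world to camera coordinates). Camera axes: x right, y down, z forward; pixel columns grow to the right and rows downward; lengths in m; the calibration is good to about 2 mm. A picture is of the moment at which its call begins. camera_params takes no time and is no camera call.
- sign_off(): hands the job in; it is judged then, once.
The state is a dict: "t": time; "q": joint angles; "qd": joint speeds; "tau": joint torques, N m; "tcp_pos": TCP position; "tool_rot": TCP orientation; "force": force on the tool from outside, world axes, zero at the start; "ft_torque": the same for the moment, N m; "finger_gap": opening from 0.0 (shut) to 1.0 (fully open); "gripper_force": force on a finger pad.
Only numpy, scipy, OpenCV 4.12 (cv2) and the standard library are available. Lean on these libraries where they do the work, as an engineer would, in place of code of your own. Each camera call takes 0.05 s, during which the arm holds its last target. There are 200 camera calls.

### The job

Take the self-closing tweezers from their rest, squeeze them open, lower the jaws around the fin of the larger ear mould in the dark steel tray and let them close on it. Then lift it out and lay the tweezers back in both notches of the rest, jaws at the same end as before, with the mould left hanging in the jaws for inspection. Do not touch the polished moulds with the fingers, and leave the smaller mould, the bottle, the jar and the brush where they are.

Things in the scene. Friction and masses are not known exactly. Their poses are not given: they have to be found in the camera images.
- tweezers: Loose steel cross-action tweezers, 157 mm long, about 75 g, at first level in the rest. Origin midway between the flat finger pads; x towards the jaws, z up, pads face +y and -y. Pads 40 mm long (x -20 to 20), 16 mm high (z -8 to 8), outer faces 40 mm apart at rest, 26 fully squeezed, always parallel. Squeezing the pads parts the jaws equally: gap 1 mm at rest, 15 mm fully squeezed.
- blade_left (a joint): How far each blade is squeezed in, m: 0 at rest, 0.002 when shut on a mould's fin, 0.007 fully open, at the stop. Opening starts at 10 N on the pads and takes 16 N to the stop. On a fin the jaws grip with 12 N less the squeeze on the pads: carry with a light squeeze of 3 to 7 N; 12 N or more drops the mould.
- front_collar (a point): Middle of the front one of two dark square collars of the tweezers, 18 x 18 mm, centred on the tool's axis, that lie in the notches of the rest: front collar at x 36 to 60, rear collar at x -62 to -36 from the tweezers' origin.
- jaws (a point): Gripping point between the two jaws of the tweezers, on the centre line, fixed to the tweezers 90 mm ahead of and 38 mm below their origin. Each jaw is an upright blade, 12 mm long along x, 3 mm thick, its lower end 6 mm below this point; it is upright for 14 mm above this point, then slopes up and back to the collar.
- cradle: Fixed rest of the tweezers: dark base plate 130 x 64 x 8 mm with two aluminium posts 34 mm wide, each 12 mm thick along x, at x -68 and x +28 of its frame. Each post has a flat notch floor 86 mm above the table, about 22 mm wide there between 20 mm high cheeks that flare outwards. Origin under the plate; z up; x points to where the jaws belong.
- cradle_seat (a point): Where the origin of the tweezers belongs when they lie in the rest, 95 mm above the table, same axes as the rest.
- tray: Fixed open dark steel tray, 100 x 150 mm, rim 12 mm high, floor 4 mm above the table. Origin under its centre, z up. The two moulds stand in it side by side along its y.
- shell_mould: The larger white ear mould, to be taken: rounded body about 40 mm over its two side lobes along x and 32 mm across, 18 mm high, 16 g, standing loose in the tray. Origin at the middle of its underside, z up, x along its fin. On top stands a flat upright fin, 14 mm long (x), 5 mm thick (y), reaching from 18 to 32 mm above the underside.
- shell_mould_fin (a point): Middle of the fin of the larger mould, 26 mm above its underside; x along the fin, y across its 5 mm thickness.
- canal_mould: The smaller white ear mould, a plain stub 18 mm in diameter and 18 mm high with the same kind of fin on top (32 mm in all), 11 g, standing in the tray. Origin at the middle of its underside. To be left alone.
- bottle: White bottle with green cap, 48 mm across, 120 mm high, origin under its centre. To be left alone.
- jar: Clear jar with black lid, 48 mm across, 45 mm high, origin under its centre. To be left alone.
- brush: Flat brush with a wooden handle lying on the bench, about 200 mm long, origin under it, near its middle. To be left alone.
There are look-alikes about, which are no part of the job. Leave any orange or pink look-alike of the cradle alone.

How it is judged:
On the way, in this order (a step that is already met when the one before it is completed fails the run):
1. the tweezers are squeezed open with the larger mould's fin between the jaws (value of joint blade_left above 0.0025 m and distance between jaws and shell_mould_fin below 0.013 m), for 0.1 s.
2. the mould is lifted out of the tray in the closed jaws (value of joint blade_left between 0.001 and 0.0035 m and distance between jaws and shell_mould_fin below 0.015 m and height (world z) of shell_mould above 0.02 m), for 0.2 s.
At the end, for the whole second after the job is handed in: Tweezers level (0.1 rad) in both notches, right way round, origin within 14 mm of cradle_seat, 4 mm in height; jaws closed on the larger mould's fin (fin middle within 15 mm of the jaws point, joint 0.001 to 0.0035), the mould over 15 mm above the bench; all at rest (distance between tweezers and cradle_seat below 0.014 m and z of tweezers in the frame of cradle_seat between -0.004 and 0.004 m and x of jaws in the frame of cradle above 0.04 m and angle between tweezers's own z axis and vertical below 0.1 rad and value of joint blade_left between 0.001 and 0.0035 m and distance between jaws and shell_mould_fin below 0.015 m and height (world z) of shell_mould above 0.015 m and linear speed of each of shell_mould, tweezers below 0.02 m/s); the robot touches nothing.
It fails at once if the fingers touch a mould (contact force between the fingers and shell_mould above 0.3 N or contact force between the fingers and canal_mould above 0.3 N).
It fails at once if the smaller mould is moved by more than 15 mm or tipped (distance of canal_mould from where it was at the start of the episode above 0.015 m or angle between canal_mould's own z axis and vertical above 0.5 rad).
It fails at once if the bottle, jar or brush is moved by more than 20 mm (distance of any of bottle, jar, brush from where it was at the start of the episode above 0.02 m).
It also fails if it takes over 58 s, if anything falls off the work surface, if the arm or the gripper's body presses on something with over 40 N, if the wrist force passes 120 N, or if a joint passes its speed limit or range.

## Working session

There is one attempt and no reset: what is moved stays moved. The work goes in short steps, Python scripts to look and compute and a shell command to move; the robot and the scene stay as the last step left them, time stands still between calls to the robot, and variables do not carry over. Pictures are saved under pics/ and viewed, at most 12 in all, crops included, and the job is handed in when it is done.

```bash
mkdir -p pics; python3 - <<'E'
from station import *
import cv2
for n in("side","top"):
    i=snapshot(n); cv2.imwrite(f"pics/{n}0.png",i[:,:,::-1]); p=camera_params(n); print(n,p)
s=sense();print(s,pinch_z)
E
```

```text
side {'fx': 407.49184545241786, 'fy': 407.49184545241786, 'cx': 275.9205795943548, 'cy': 206.90991715859818, 'world_to_cam': array([[ 0.99563778, -0.09314784, -0.00537542, -0.65303349],
       [-0.06003141, -0.59542941, -0.80116169,  0.09597335],
       [ 0.0714258 ,  0.79798953, -0.59842381,  0.97965489],
       [ 0.        ,  0.        ,  0.        ,  1.        ]])}
top {'fx': 543.1251327448256, 'fy': 543.1251327448256, 'cx': 284.4907794516728, 'cy': 211.77712650236143, 'world_to_cam': array([[ 2.34594227e-02, -9.99723327e-01,  1.71022102e-03,
         3.17108441e-03],
       [-9.97727626e-01, -2.35206010e-02, -6.31376767e-02,
         6.40555260e-01],
       [ 6.31604336e-02, -2.25161313e-04, -9.98003361e-01,
         1.60236542e+00],
       [ 0.00000000e+00,  0.00000000e+00,  0.00000000e+00,
         1.00000000e+00]])}
{'t': 0.1, 'q': array([ 9.47506626e-01,  5.28398126e-01,  1.43380485e+00, -1.07071702e-05,
        1.18134831e+00, -1.78522998e-01]), 'qd': array([ 0.00133346, -0.00257781, -0.00542029, -0.0014956 , -0.00086788,
        0.00125922]), 'tau': array([ 4.79793780e-04, -4.43306851e+01, -1.78584749e+01, -2.29820025e-04,
        3.97723445e-03,  4.33162336e-05]), 'tcp_pos': array([0.2685106 , 0.56366682, 0.23040637]), 'tool_rot': array([ 2.20552815e-01,  9.75374542e-01, -9.03595236e-04, -3.77622607e-04]), 'force': array([-0.90865552, -0.83462635, -0.34541708]), 'ft_torque': array([0.02801918, 0.00669773, 0.03814588]), 'gripper_force': 0.0, 'finger_gap': 1.0010133511877692} 0.0187
```

View pics/top0.png

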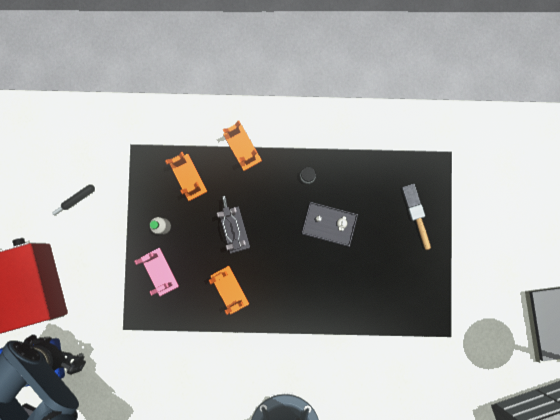

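View pics/side0.png

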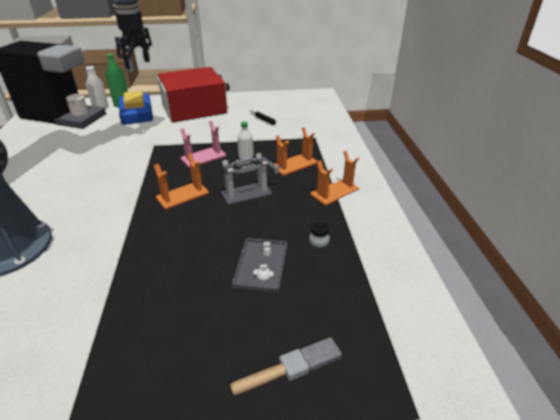

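The top view shows the rests as follows: orange at (186,176), (241,147) and (229,290), pink at (157,271), and a dark one with aluminium posts holding the steel tweezers at (232,228). The dark one fits the description. The tray is at (330,224), with the larger mould at about (342,223) and the smaller at (319,218). I'll confirm this in an enlarged mosaic.

```bash
python3 - <<'E'
import cv2,numpy as np
t=cv2.imread("pics/top0.png");s=cv2.imread("pics/side0.png")
def c(i,u,v,w,h,W,H): return cv2.resize(i[v:v+h,u:u+w],(W,H),interpolation=cv2.INTER_CUBIC)
a=np.vstack([np.hstack([c(t,207,190,50,66,300,396),c(s,212,140,76,66,456,396)]),
 np.hstack([c(t,300,200,63,33,378,198),c(s,230,235,63,33,378,198)])])
cv2.imwrite("pics/mos.png",a)
E
```

```text
(no output)
```

View pics/mos.png

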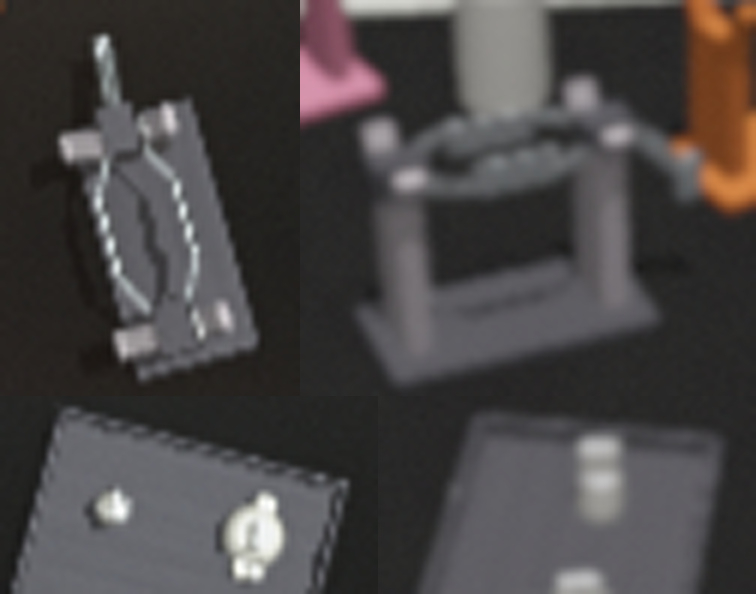

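The mosaic confirms the target rest: dark plate, aluminium posts, steel tweezers, jaws pointing up (+x) in the image. The larger mould, with two lobes, is on the right of the tray and the smaller stub is on the left. Next I'll measure.

```bash
cat > h.py <<'E'
import cv2,numpy as np
from station import *
def ray(n,uv):
    p=camera_params(n);T=p["world_to_cam"];R=T[:3,:3];o=-R.T@T[:3,3]
    d=R.T@np.array([(uv[0]-p["cx"])/p["fx"],(uv[1]-p["cy"])/p["fy"],1]);return o,d
def onz(n,uv,z): o,d=ray(n,uv);return o+d*(z-o[2])/d[2]
def tri(a,b):
    A=np.zeros((3,3));y=np.zeros(3)
    for n,uv in(("top",a),("side",b)):
        o,d=ray(n,uv);d=d/np.linalg.norm(d);M=np.eye(3)-np.outer(d,d);A+=M;y+=M@o
    return np.linalg.solve(A,y)
E
python3 - <<'E'
from h import *
np.set_printoptions(precision=4,suppress=True)
T=lambda x,y:(207+(x+.5)/6-.5,190+(y+.5)/6-.5)
S=lambda x,y:(212+(x-299.5)/6-.5,140+(y+.5)/6-.5)
print("plate top:",*[onz("top",T(*c),.008)[:2] for c in((185,100),(258,342),(140,380))])
print("plate side:",*[onz("side",S(*c),.008)[:2] for c in((358,312),(400,378),(660,291))])
f=onz("top",T(122,128),.104);r=onz("top",T(177,325),.104)
print("collars",f[:2],r[:2],np.linalg.norm(f-r),np.degrees(np.arctan2(*(f-r)[1::-1])))
print("jaw tip",onz("top",T(101,42),.06)[:2])
print("plate dir",[np.degrees(np.arctan2(*(a-b)[1::-1])) for a,b in((onz("top",T(185,100),.008),onz("top",T(258,342),.008)),)])
t=cv2.imread("pics/top0.png");s=cv2.imread("pics/side0.png")
for n,i,(u0,v0,u1,v1) in(("top",t,(300,195,365,250)),("side",s,(228,232,295,295))):
    g=i[v0:v1,u0:u1].astype(int); 
    for nm,th,z in(("tray",50,.012),("white",150,.02)):
        m=(g.min(2)>th).astype(np.uint8)
        for c in cv2.findContours(m,0,1)[0]:
            if len(c)>4 and cv2.contourArea(c)>5:
                R=cv2.minAreaRect(c);b=cv2.boxPoints(R)+[u0,v0];ctr=np.array(R[0])+[u0,v0]
                print(n,nm,ctr,R[1:],onz(n,ctr,z)[:2],*([onz(n,q,z)[:2] for q in b] if nm=="tray" else []))
m=np.hstack([cv2.resize(i[v:v+24,u:u+24],(400,400),interpolation=cv2.INTER_CUBIC) for i,u,v in((t,330,212),(s,252,258))])
cv2.imwrite("pics/m2.png",m)
E
```

```text
plate top: [0.6544 0.1603] [0.5341 0.1204] [0.5138 0.1788]
plate side: [0.5172 0.1708] [0.5369 0.116 ] [0.6598 0.174 ]
collars [0.6336 0.1814] [0.5414 0.1527] 0.09655304478052772 17.26523116084995
jaw tip [0.678  0.1975]
plate dir [np.float64(18.37388172512201)]
top tray [329.473  223.7261] ((50.115386962890625, 33.753807067871094), 14.931418418884277) [ 0.6081 -0.1175] [ 0.5766 -0.0325] [ 0.6752 -0.0565] [ 0.6397 -0.2027] [ 0.5414 -0.1781]
top white [342. 223.] ((14.0, 8.0), 90.0) [ 0.6108 -0.1542]
top white [319. 218.] ((4.242640495300293, 4.242640495300293), 45.0) [ 0.6241 -0.0852]
side tray [259.4817 263.6646] ((51.240234375, 52.2341194152832), 6.34019136428833) [ 0.6069 -0.1296] [ 0.5433 -0.1922] [ 0.5582 -0.0256] [ 0.6791 -0.0585] [ 0.6483 -0.2181]
side white [262.969  272.4646] ((15.710038185119629, 14.393030166625977), 48.8140754699707) [ 0.6125 -0.1651]
side white [266.5 249. ] ((4.0, 5.0), 90.0) [ 0.6256 -0.0917]
side white [266.5 243.5] ((3.0, 5.0), 90.0) [ 0.627  -0.0729]
```

View pics/m2.png

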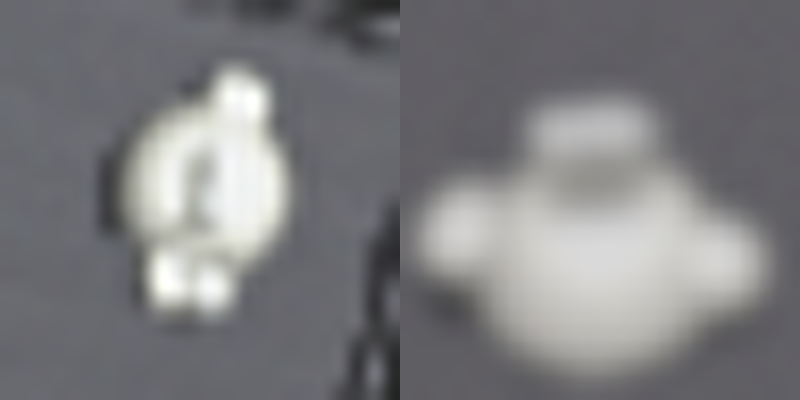

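The crops show the larger mould's body centred at about (342,223) in the top view, with lobes at (343.9,217.3) and (340.9,228.4). In the side view its fin top is at about (263,264.2). I'll compute the fin position and start the approach to the tweezers, which sit at about (.587,.168) with yaw 17.5°.

```bash
python3 - <<'E'
from h import *
np.set_printoptions(precision=4,suppress=True)
A=lambda x,y:(330+(x+.5)/16.667-.5,212+(y+.5)/16.667-.5)
B=lambda x,y:(252+(x-399.5)/16.667-.5,258+(y+.5)/16.667-.5)
ang=lambda a,b:np.degrees(np.arctan2(*(a-b)[1::-1]))
l1,l2=onz("top",A(241,97),.013),onz("top",A(190,282),.013);print(l1,l2,(l1+l2)/2,ang(l1,l2))
l1,l2=onz("side",B(722,260),.013),onz("side",B(460,230),.013);print(l1,l2,(l1+l2)/2,ang(l1,l2))
print("body top",onz("top",A(206,190),.013),"fin side",onz("side",B(592,112),.036),"fin ends",onz("side",B(530,115),.036),onz("side",B(655,110),.036),"fin top?",onz("top",A(215,188),.036))
E
python3 -m handwheel '[[[0,0,-8.6,0,0,0,1],[0,0,-8.6,0,0,0,1],[0,0,-8.6,0,0,0,1],[0,0,-8.6,0,0,0,1],[0,0,-8.6,0,0,0,1],[0,0,0,-0.0154,-0.0394,0,1],[0,0,0,-0.0154,-0.0394,0,1],[0,0,0,-0.0154,-0.0394,0,1],[0,0,0,-0.0154,-0.0394,0,1],[0,0,0,-0.0154,-0.0394,0,1],[0,0,0,-0.0154,-0.0394,0,1],[0,0,0,-0.0154,-0.0394,0,1],[0,0,0,-0.0154,-0.0394,0,1],[0,0,0,-0.0154,-0.0394,0,1],[0,0,0,-0.0154,-0.0394,0,1],[0,0,0,-0.0154,-0.0394,0,1],[0,0,0,-0.0154,-0.0394,0,1],[0,0,0,0,0,0,1]]]' 20
```

```text
[ 0.6282 -0.1606  0.013 ] [ 0.5947 -0.152   0.013 ] [ 0.6115 -0.1563  0.013 ] -14.418375415602855
[ 0.6297 -0.162   0.013 ] [ 0.5959 -0.1533  0.013 ] [ 0.6128 -0.1576  0.013 ] -14.551277933562899
body top [ 0.6113 -0.1546  0.013 ] fin side [ 0.6136 -0.1564  0.036 ] fin ends [ 0.6056 -0.1562  0.036 ] [ 0.6218 -0.1568  0.036 ] fin top? [ 0.6107 -0.1537  0.036 ]
t: 2.35
tcp_pos: [0.5893, 0.1663, 0.2308]
tool_rot: [-0.15, 0.989, -0.0, 0.0]
force: [-0.0, -0.3, 0.8]
finger_gap: 1.0
gripper_force: 0.0
```

```bash
python3 -m handwheel '[[[0,0,0,0,0,0.035,1],[0,0,0,0,0,0.035,1],[0,0,0,0,0,0.035,0.7],[0,0,0,0,0,0.03,0.65],[0,0,0,0,0,0.02,0.6],[0,0,0,0,0,0,0.6],[0,0,0,0,0,0,0.55],[0,0,0,0,0,0,0.55]]]' 20
python3 - <<'E'
from h import *
t=snapshot("top");s=snapshot("side")
m=np.hstack([cv2.resize(i[v:v+h,u:u+w],(400,500),interpolation=cv2.INTER_CUBIC) for i,u,v,w,h in((t,205,185,56,70),(s,212,120,80,100))])
cv2.imwrite("pics/m3.png",m[:,:,::-1])
E
```

```text
t: 3.35
tcp_pos: [0.5881, 0.1693, 0.0776]
tool_rot: [-0.152, 0.988, -0.0, 0.001]
force: [-0.0, 1.0, 1.1]
finger_gap: 0.55
gripper_force: 0.0
```

View pics/m3.png

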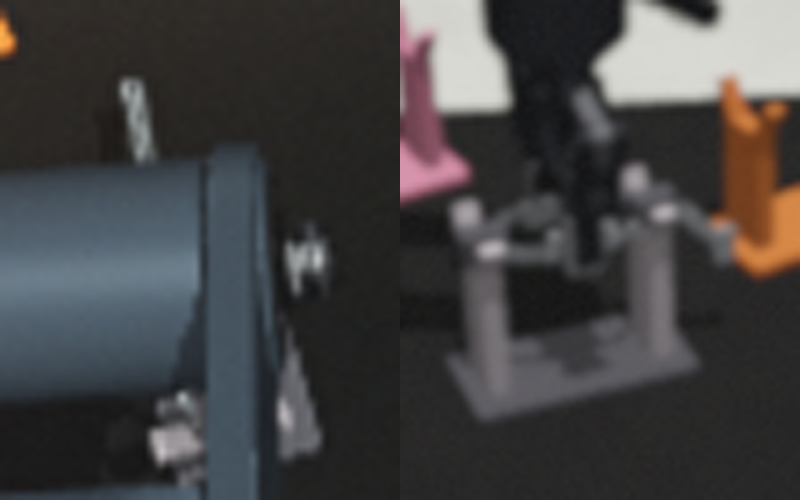

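The side view shows the fingers straddling the pads, about midway between the posts. Next I'll close in small steps and watch the force.

```bash
for a in 1; do python3 -m handwheel '[[[0,0,0,0,0,0,0.51],[0,0,0,0,0,0,0.5],[0,0,0,0,0,0,0.49]]]' 20; python3 -m handwheel '[[[0,0,0,0,0,0,0.48],[0,0,0,0,0,0,0.48]]]'; python3 -m handwheel '[[[0,0,0,0,0,0,0.47],[0,0,0,0,0,0,0.47]]]'; python3 -m handwheel '[[[0,0,0,0,0,0,0.46],[0,0,0,0,0,0,0.46]]]';done | grep -v rot
```

```text
t: 3.82
tcp_pos: [0.5877, 0.1688, 0.0765]
force: [0.0, -0.5, 0.9]
finger_gap: 0.492
gripper_force: 0.6
t: 4.08
tcp_pos: [0.5876, 0.1687, 0.0764]
force: [0.5, -1.4, 2.3]
finger_gap: 0.481
gripper_force: 0.8
t: 4.32
tcp_pos: [0.5876, 0.1686, 0.0764]
force: [0.6, -2.5, 1.7]
finger_gap: 0.471
gripper_force: 1.4
t: 4.58
tcp_pos: [0.5876, 0.1686, 0.0765]
force: [0.8, -3.6, 3.7]
finger_gap: 0.459
gripper_force: 10.1
```

```bash
python3 -m handwheel '[[[0,0,0,0,0,0,0.46],[0,0,0,0,0,-0.002,0.46],[0,0,0,0,0,-0.008,0.46],[0,0,0,0,0,-0.02,0.46],[0,0,0,0,0,-0.03,0.46],[0,0,0,0,0,-0.03,0.46],[0,0,0,0,0,-0.01,0.46],[0,0,0,0,0,0,0.46],[0,0,0,0,0,0,0.46]]]' 
python3 - <<'E'
from h import *
print(sense()["ft_torque"],sense()["q"])
t=snapshot("top");s=snapshot("side")
m=np.hstack([cv2.resize(i[v:v+h,u:u+w],(400,500),interpolation=cv2.INTER_CUBIC) for i,u,v,w,h in((t,205,175,56,70),(s,212,100,80,100))])
cv2.imwrite("pics/m4.png",m[:,:,::-1])
E
```

```text
t: 5.7
tcp_pos: [0.5862, 0.169, 0.175]
tool_rot: [-0.152, 0.988, 0.0, -0.002]
force: [-0.5, 0.3, -1.1]
finger_gap: 0.464
gripper_force: 10.1
[ 0.01942155 -0.03758245  0.02474269] [ 9.75887952e-02  5.75289309e-01  1.52346301e+00  3.18419503e-04
  1.04587396e+00 -1.77913153e+00]
```

View pics/m4.png

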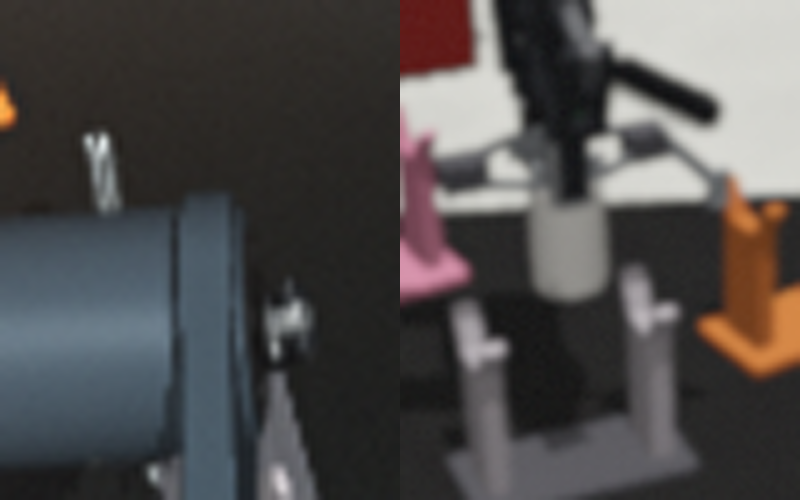

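The tweezers are clear of the rest, level, with the jaws still forward. I'll check the jaw point by triangulation while swinging over to the mould.

```bash
python3 - <<'E'
from h import *
print(tri((217.9,193.9),(276,138.6)), onz("top",(217.9,193.9),.165), "expect front",.5862+.096*np.cos(.3037),.169+.096*np.sin(.3037))
E
python3 -m handwheel '[[[0,0,4,0,0,0,0.46],[0,0,4,0,0,0,0.46],[0,0,4,0,0,0,0.46],[0,0,4,0,0,0,0.46],[0,0,4,0,0,0,0.46],[0,0,4,0,0,0,0.46],[0,0,4,0,0,0,0.46],[0,0,4,0,0,0,0.46],[0,0,0,-0.002,-0.018,0,0.46],[0,0,0,-0.002,-0.04,0,0.46],[0,0,0,-0.002,-0.04,0,0.46],[0,0,0,-0.002,-0.04,0,0.46],[0,0,0,-0.002,-0.04,0,0.46],[0,0,0,-0.002,-0.04,0,0.46],[0,0,0,-0.002,-0.04,0,0.46],[0,0,0,-0.002,-0.03,0,0.46],[0,0,0,0,-0.02,0,0.46],[0,0,0,0,0,0,0.46],[0,0,0,0,0,0,0.46]]]'
```

```text
[0.67654289 0.2028895  0.1487418 ] [0.67567399 0.20085759 0.165     ] expect front 0.6778067066481581 0.19770908039415935
t: 8.18
tcp_pos: [0.5256, -0.1326, 0.1762]
tool_rot: [0.126, 0.992, 0.0, -0.0]
force: [1.0, 0.2, -0.4]
finger_gap: 0.462
gripper_force: 10.1
```

```bash
python3 -m handwheel '[[[0,0,0,0,0,0.02,0.46],[0,0,0,0,0,0.03,0.46],[0,0,0,0,0,0.03,0.46],[0,0,0,0,0,0.02,0.44],[0,0,0,0,0,0,0.42],[0,0,0,0,0,0,0.4],[0,0,0,0,0,0,0.38],[0,0,0,0,0,0,0.36],[0,0,0,0,0,0,0.34],[0,0,0,0,0,0,0.32],[0,0,0,0,0,0,0.32],[0,0,0,0,0,0,0.32]]]' 20
python3 - <<'E'
from h import *
t=snapshot("top");s=snapshot("side")
m=np.hstack([cv2.resize(i[v:v+h,u:u+w],(400,400),interpolation=cv2.INTER_CUBIC) for i,u,v,w,h in((t,320,200,40,40),(s,240,235,50,50))])
cv2.imwrite("pics/m5.png",m[:,:,::-1])
E
```

```text
t: 9.68
tcp_pos: [0.5258, -0.1333, 0.0763]
tool_rot: [0.126, 0.992, 0.0, -0.0]
force: [0.4, -0.8, -0.4]
finger_gap: 0.322
gripper_force: 14.8
```

View pics/m5.png

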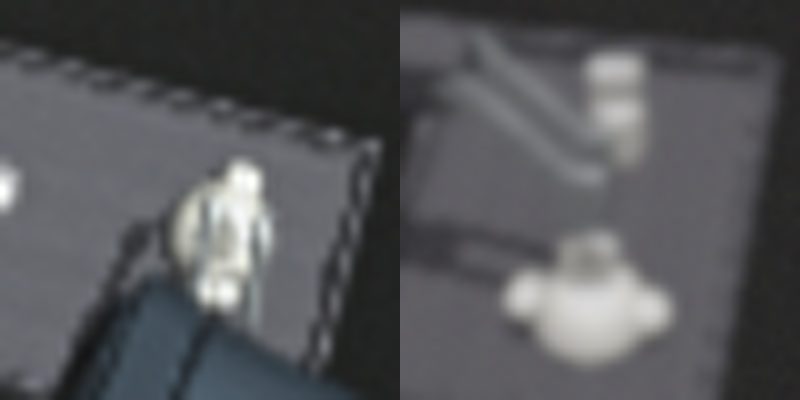

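```bash
python3 - <<'E'
from h import *
for u in(210,258,234): print(onz("top",(320+u/10-.45,200+22.5),.066))
print("front end rows",[onz("top",(343,200+v/10-.45),.07)[0] for v in(190,200,210)])
print("near jaw kink",onz("side",(263.3,256.4),.0708))
c=np.array([np.cos(-.253),np.sin(-.253)]); print("nominal jaw",np.array([.5258,-.1333])+.09*c)
p=camera_params("side");T=p["world_to_cam"]
for P in([.6130,-.1559,.0715],[.612,-.156,.030]):
  for s in(-1,1):
    n=np.array([.25,.968,0])*s*.009; q=T[:3,:3]@(np.array(P)+n)+T[:3,3]; u,v=p["fx"]*q[0]/q[2]+p["cx"],p["fy"]*q[1]/q[2]+p["cy"]; print("crop side",400+(u-240+.5)*8,(v-235+.5)*8)
E
```

```text
[ 0.61008904 -0.14501561  0.066     ]
[ 0.61041669 -0.15893445  0.066     ]
[ 0.61025286 -0.15197498  0.066     ]
front end rows [np.float64(0.6215106196790279), np.float64(0.6186138088285856), np.float64(0.6157176722629238)]
near jaw kink [ 0.61416277 -0.16867231  0.0708    ]
nominal jaw [ 0.61293493 -0.15582786]
crop side 576.19509784606 163.3501298305407
crop side 588.8818048655357 116.82791014385839
crop side 576.6009598759265 276.9858218393374
crop side 588.9285346533707 229.93636374091238
```

The top view shows the open jaws at crop columns 210 and 258, astride the fin and within about 3 mm. I'll lower them to just around the top of the fin and check again.

```bash
python3 -m handwheel '[[[0,0,0,0,0,0.006,0.32],[0,0,0,0,0,0.006,0.31],[0,0,0,0,0,0.004,0.31],[0,0,0,0,0,0.001,0.31],[0,0,0,0,0,0,0.31]]]' 20
python3 - <<'E'
from h import *
t=snapshot("top");s=snapshot("side")
m=np.hstack([cv2.resize(i[v:v+h,u:u+w],(400,400),interpolation=cv2.INTER_CUBIC) for i,u,v,w,h in((t,328,208,25,25),(s,250,252,25,25))])
cv2.imwrite("pics/m6.png",m[:,:,::-1])
E
```

```text
t: 10.4
tcp_pos: [0.5258, -0.1333, 0.0592]
tool_rot: [0.126, 0.992, 0.0, -0.0]
force: [-0.1, 0.1, -0.6]
finger_gap: 0.314
gripper_force: 15.2
```

View pics/m6.png

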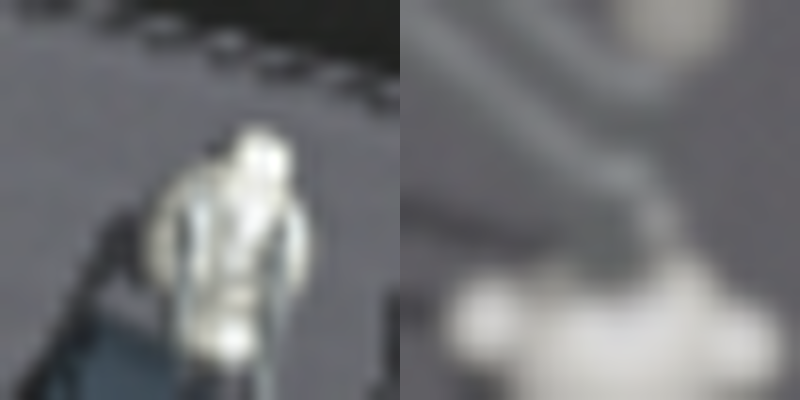

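The top view shows the jaws at crop columns 188 and 285 with the fin centred between them at about 238. The side view shows the near jaw covering the fin. I'll lower the rest of the way and let them close.

```bash
python3 -m handwheel '[[[0,0,0,-0.001,0,0.004,0.31],[0,0,0,0,0,0.003,0.31],[0,0,0,0,0,0.0015,0.31],[0,0,0,0,0,0,0.31],[0,0,0,0,0,0,0.31]]]' 20 | grep -v rot
python3 -m handwheel '[[[0,0,0,0,0,0,0.33],[0,0,0,0,0,0,0.35],[0,0,0,0,0,0,0.37],[0,0,0,0,0,0,0.39],[0,0,0,0,0,0,0.4],[0,0,0,0,0,0,0.4]]]'| grep -v rot
python3 -m handwheel '[[[0,0,0,0,0,0,0.405],[0,0,0,0,0,0,0.405]]]'| grep -v rot
python3 -m handwheel '[[[0,0,0,0,0,0,0.41],[0,0,0,0,0,0,0.41]]]'| grep -v rot
```

```text
t: 11.12
tcp_pos: [0.5268, -0.1336, 0.0508]
force: [-0.1, 0.9, 0.0]
finger_gap: 0.31
gripper_force: 15.2
t: 11.88
tcp_pos: [0.5268, -0.1335, 0.0508]
force: [-0.0, 0.2, -1.3]
finger_gap: 0.402
gripper_force: 12.2
t: 12.12
tcp_pos: [0.5268, -0.1335, 0.0508]
force: [0.1, -0.5, -1.2]
finger_gap: 0.406
gripper_force: 12.0
t: 12.38
tcp_pos: [0.5268, -0.1335, 0.0508]
force: [-0.3, 0.8, -1.2]
finger_gap: 0.417
gripper_force: 11.8
```

```bash
python3 -m handwheel '[[[0,0,0,0,0,0,0.414],[0,0,0,0,0,0,0.414]]]'| grep -v rot
python3 -m handwheel '[[[0,0,0,0,0,0,0.418],[0,0,0,0,0,0,0.418]]]'| grep -v rot
python3 -m handwheel '[[[0,0,0,0,0,0,0.421],[0,0,0,0,0,0,0.421]]]'| grep -v rot
```

```text
t: 12.62
tcp_pos: [0.5268, -0.1335, 0.0508]
force: [0.4, 0.3, -0.4]
finger_gap: 0.409
gripper_force: 11.7
t: 12.88
tcp_pos: [0.5269, -0.1335, 0.0508]
force: [0.8, -0.0, -0.9]
finger_gap: 0.417
gripper_force: 11.5
t: 13.12
tcp_pos: [0.5268, -0.1335, 0.0508]
force: [0.9, 0.4, -2.1]
finger_gap: 0.424
gripper_force: 10.4
```

Force is now dropping below the spring line, so the jaws are on the fin. I'll ease off further.

```bash
python3 -m handwheel '[[[0,0,0,0,0,0,0.424],[0,0,0,0,0,0,0.424]]]'| grep -v rot
python3 -m handwheel '[[[0,0,0,0,0,0,0.426],[0,0,0,0,0,0,0.426]]]'| grep -v rot
```

```text
t: 13.38
tcp_pos: [0.5268, -0.1335, 0.0508]
force: [-0.4, -0.0, -1.8]
finger_gap: 0.426
gripper_force: 9.0
t: 13.62
tcp_pos: [0.5268, -0.1336, 0.0508]
force: [0.9, -0.4, -1.0]
finger_gap: 0.428
gripper_force: 8.1
```

```bash
python3 -m handwheel '[[[0,0,0,0,0,0,0.429],[0,0,0,0,0,0,0.431],[0,0,0,0,0,0,0.431]]]'| grep -v rot
python3 -m handwheel '[[[0,0,0,0,0,-0.002,0.431],[0,0,0,0,0,-0.006,0.431],[0,0,0,0,0,-0.012,0.431],[0,0,0,0,0,-0.015,0.431],[0,0,0,0,0,-0.02,0.431],[0,0,0,0,0,-0.02,0.431],[0,0,0,0,0,-0.02,0.431],[0,0,0,0,0,-0.02,0.431],[0,0,0,0,0,-0.015,0.431],[0,0,0,0,0,0,0.431],[0,0,0,0,0,0,0.431]]]'
python3 - <<'E'
from h import *
t=snapshot("top");s=snapshot("side")
m=np.hstack([cv2.resize(i[v:v+h,u:u+w],(400,400),interpolation=cv2.INTER_CUBIC) for i,u,v,w,h in((t,310,190,60,60),(s,205,175,100,100))])
cv2.imwrite("pics/m7.png",m[:,:,::-1])
E
```

```text
t: 14.0
tcp_pos: [0.5268, -0.1335, 0.0508]
force: [0.4, -0.3, -1.2]
finger_gap: 0.434
gripper_force: 5.9
t: 15.38
tcp_pos: [0.5264, -0.1333, 0.1805]
tool_rot: [0.126, 0.992, 0.0, -0.0]
force: [0.3, -0.5, -1.3]
finger_gap: 0.429
gripper_force: 5.8
```

View pics/m7.png

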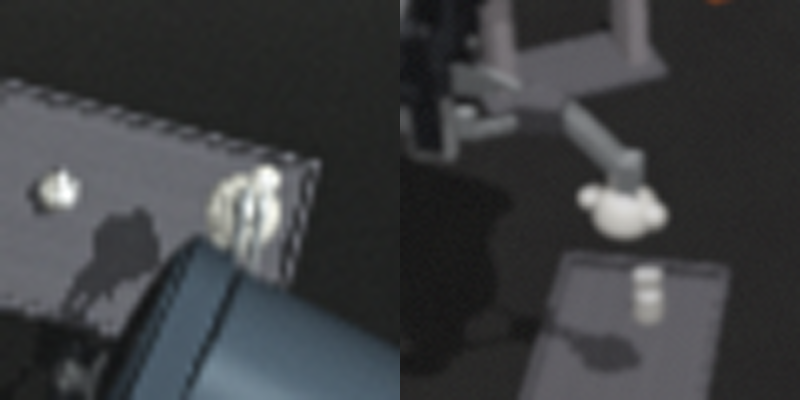

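The mould hangs in the jaws, clear of the tray, and the smaller mould hasn't moved. I'll return to above the rest.

```bash
python3 -m handwheel '[[[0,0,0,0.002,0.015,0,0.431],[0,0,0,0.002,0.03,0,0.431],[0,0,0,0.002,0.037,0,0.431],[0,0,0,0.002,0.037,0,0.431],[0,0,0,0.002,0.037,0,0.431],[0,0,0,0.002,0.037,0,0.431],[0,0,0,0.002,0.037,0,0.431],[0,0,0,0.002,0.037,0,0.431],[0,0,0,0,0.025,0,0.431],[0,0,0,0,0.015,0,0.431],[0,0,-4,0,0,0,0.431],[0,0,-4,0,0,0,0.431],[0,0,-4,0,0,0,0.431],[0,0,-4,0,0,0,0.431],[0,0,-4,0,0,0,0.431],[0,0,-4,0,0,0,0.431],[0,0,-4,0,0,0,0.431],[0,0,-4,0,0,0,0.431],[0,0,0,0,0,0,0.431],[0,0,0,0,0,0,0.431]]]'
python3 - <<'E'
from h import *
s=sense();R=s["tool_rot"];print(s["tcp_pos"],R,np.degrees(2*np.arctan2(R[1],R[0])))
a=2*np.arctan2(R[1],R[0]);d=np.array([.588,.1672])-s["tcp_pos"][:2]
print("tool dx,dy",d@[np.cos(a),np.sin(a)],d@[np.sin(a),-np.cos(a)])
cv2.imwrite("pics/x.png",snapshot("top")[:,:,::-1])
E
```

```text
t: 17.98
tcp_pos: [0.5879, 0.1677, 0.1806]
tool_rot: [-0.152, 0.988, -0.0, -0.0]
force: [0.4, 0.0, -1.2]
finger_gap: 0.43
gripper_force: 5.8
[0.58792515 0.16765337 0.18062276] [-1.51686305e-01  9.88428651e-01 -2.36759293e-05 -2.59386332e-04] 197.4493266741749
tool dx,dy 6.454602219173612e-05 -0.000454952919406056
```

```bash
python3 -m handwheel '[[[0,0,0,0,-0.0005,0.02,0.431],[0,0,0,0,0,0.025,0.431],[0,0,0,0,0,0.02,0.431],[0,0,0,0,0,0.01,0.431],[0,0,0,0,0,0,0.431],[0,0,0,0,0,0,0.431]]]' | grep -v rot
python3 -m handwheel '[[[0,0,0,0,0,0.006,0.431],[0,0,0,0,0,0.006,0.431],[0,0,0,0,0,0.006,0.431],[0,0,0,0,0,0.004,0.431],[0,0,0,0,0,0,0.431],[0,0,0,0,0,0,0.431]]]'
```

```text
t: 18.77
tcp_pos: [0.589, 0.1673, 0.1066]
force: [0.1, 0.4, 0.1]
finger_gap: 0.434
gripper_force: 5.8
t: 19.52
tcp_pos: [0.5884, 0.1672, 0.0839]
tool_rot: [-0.152, 0.988, -0.0, 0.0]
force: [-0.3, 0.7, -1.7]
finger_gap: 0.432
gripper_force: 5.8
```

```bash
python3 -m handwheel '[[[0,0,0,0,0,0.003,0.431],[0,0,0,0,0,0.002,0.431],[0,0,0,0,0,0.001,0.431],[0,0,0,0,0,0,0.431],[0,0,0,0,0,0,0.431]]]' | grep -v rot
python3 -m handwheel '[[[0,0,0,0,0,0.001,0.431],[0,0,0,0,0,0,0.431]]]'| grep -v rot
python3 - <<'E'
from h import *
t=snapshot("top");s=snapshot("side")
m=np.hstack([cv2.resize(i[v:v+h,u:u+w],(400,500),interpolation=cv2.INTER_CUBIC) for i,u,v,w,h in((t,205,185,56,70),(s,212,120,80,100))])
cv2.imwrite("pics/m8.png",m[:,:,::-1])
E
```

```text
t: 20.15
tcp_pos: [0.5883, 0.1672, 0.0779]
force: [-0.3, -1.2, -1.0]
finger_gap: 0.426
gripper_force: 5.8
t: 20.4
tcp_pos: [0.5883, 0.1672, 0.0769]
force: [-1.3, 0.3, -0.5]
finger_gap: 0.438
gripper_force: 5.8
```

View pics/m8.png

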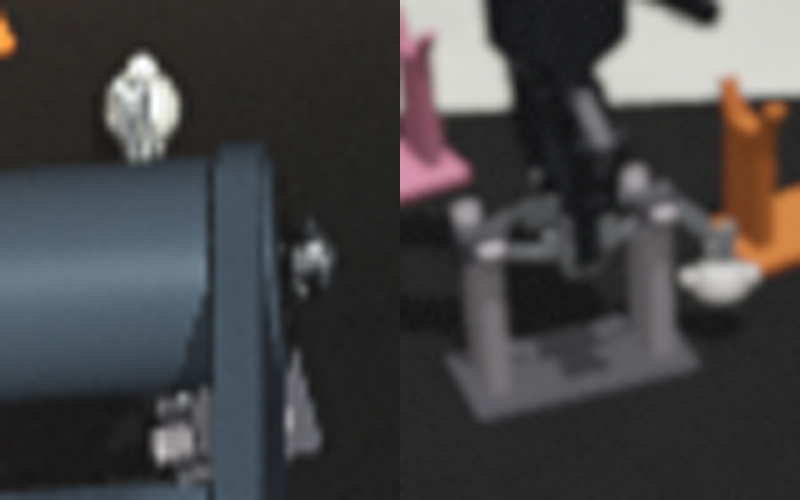

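The tweezers lie between the cheeks of both posts with the mould hanging in the jaws. I'll feel for the notch floors.

```bash
python3 -m handwheel '[[[0,0,0,0,0,0.0005,0.431],[0,0,0,0,0,0,0.431]]]'| egrep 'tcp|force'
python3 -m handwheel '[[[0,0,0,0,0,0.0005,0.431],[0,0,0,0,0,0,0.431]]]'| egrep 'tcp|force'
python3 -m handwheel '[[[0,0,0,0,0,0.0005,0.431],[0,0,0,0,0,0,0.431]]]'| egrep 'tcp|force'
```

```text
tcp_pos: [0.5883, 0.1672, 0.0768]
force: [-1.6, -1.1, 3.7]
gripper_force: 6.1
tcp_pos: [0.5883, 0.1672, 0.0767]
force: [-3.0, -1.5, 6.7]
gripper_force: 6.3
tcp_pos: [0.5884, 0.1672, 0.0764]
force: [-2.4, -1.4, 8.4]
gripper_force: 6.3
```

Seated. I'll release gently, back the fingers off and rise.

```bash
python3 -m handwheel '[[[0,0,0,0,0,-0.0005,0.433],[0,0,0,0,0,-0.0004,0.437],[0,0,0,0,0,0,0.441],[0,0,0,0,0,0,0.445],[0,0,0,0,0,0,0.46],[0,0,0,0,0,0,0.49],[0,0,0,0,0,0,0.53],[0,0,0,0,0,0,0.58],[0,0,0,0,0,0,0.64],[0,0,0,0,0,0,0.7],[0,0,0,0,0,0,0.7]]]'
python3 -m handwheel '[[[0,0,0,0,0,-0.005,0.7],[0,0,0,0,0,-0.015,0.7],[0,0,0,0,0,-0.03,0.7],[0,0,0,0,0,-0.04,0.7],[0,0,0,0,0,-0.04,0.7],[0,0,0,0.03,0,-0.02,0.7],[0,0,0,0.04,0,0,0.7],[0,0,0,0.04,0,0,0.7],[0,0,0,0.03,0,0,0.7],[0,0,0,0,0,0,0.7],[0,0,0,0,0,0,0.7],[0,0,0,0,0,0,0.7]]]'
python3 - <<'E'
from h import *
t=snapshot("top");s=snapshot("side")
m=np.hstack([cv2.resize(i[v:v+h,u:u+w],(400,500),interpolation=cv2.INTER_CUBIC) for i,u,v,w,h in((t,205,185,56,70),(s,212,120,80,100))])
cv2.imwrite("pics/m9.png",m[:,:,::-1])
E
```

```text
t: 22.62
tcp_pos: [0.5883, 0.1672, 0.0762]
tool_rot: [-0.152, 0.988, 0.0, 0.0]
force: [-0.1, 0.4, 0.2]
finger_gap: 0.704
gripper_force: 0.0
t: 24.12
tcp_pos: [0.4564, 0.1253, 0.2266]
tool_rot: [-0.152, 0.988, -0.0, 0.001]
force: [0.4, 0.5, -0.2]
finger_gap: 0.698
gripper_force: 0.0
```

View pics/m9.png

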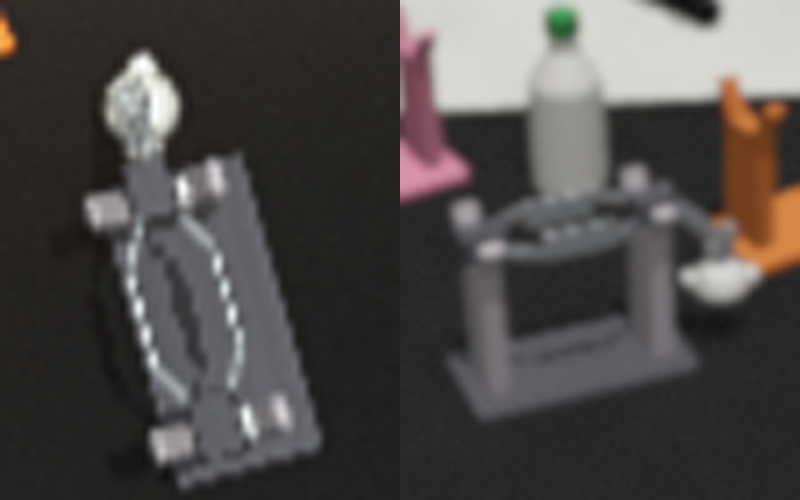

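The tweezers lie level in both notches, with collars at crop (150,185) and (218,420). The mould hangs in the jaws at (140,105), and the robot is clear.

```bash
python3 -c "
from station import *
print(sign_off())"
```

```text
the job is handed in; nothing more can be done
None
```

I handed the job in at about 24 s of the 58 s allowed: the last pictures show the tweezers level in both notches, jaws at the same end, the larger mould hanging in them and the robot clear; no verdict came back.

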